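# Fold down the sowing flap onto its slide-out supports

## Robot

A 7-joint arm with a two-finger parallel gripper is mounted at the origin on a cart in front of the work surface, level with it; the furniture and walls round the work are solid. World frame = base frame: x ahead of the robot, y to its left, z up, the work surface at z = 0. Lengths are in m, angles in rad, forces in N, time in s.
With the tool pointing down it reaches from about 0.4 to 0.85 m from the base axis. Payload 10.4 kg.
Tool frame: the origin (TCP) lies midway between the tips of the shut fingers; the grasp point (between the pads) lies 19 mm behind it; z points along the fingers, y is the line along which they close (so a half turn about z gives the same grasp; the last joint's range is limited). The gripper opens to 87 mm and grips with 3 to 60 N. Pads are 19 mm wide; open, the fingers measure 117 mm over their backs; the gripper's body (75 mm by 190 mm) begins 51 mm behind the grasp point.
Start: joints at [1.291, 0.332, -0.065, 1.46, 0.022, 1.35, -0.088], TCP at [0.159, -0.605, 0.223] pointing down, gripper open.
Joint ranges: [-2.6, 2.6], [-0.5, 2.12], [-1.47, 1.34], [0.16, 2.42], [-1.27, 4.41], [0.06, 2.06], [-2.6, 2.6]. Speed limits (rad/s): [2.22, 2.22, 2.79, 2.79, 3.14, 3.14, 3.14].

## Interface

Orientations are given as a 3x3 rotation matrix whose columns are the frame's x, y, z axes.
In Python, from plant import manip, cams, ticket gives the robot as it stands (manip), with the cameras (cams) and the job (ticket).
- The arm moves only by the tool advance, called after "Request:" by a JSON object that holds its "method" and its "body". Schema: {"type":"object","properties":{"plan":{"type":"array","items":{"type":"array","items":{"type":"array","items":{"type":"number"},"minItems":7,"maxItems":7},"minItems":1,"maxItems":20},"minItems":1,"maxItems":1},"only":{"type":"string"},"quiet":{"type":"boolean"},"lines":{"type":"string"}},"required":["plan"],"additionalProperties":false}. plan is a list that holds a single list of rows (three levels of brackets), with 1 to 20 rows, each of 7 numbers: the finger opening in m, then dx, dy, dz in shares of the most that a row can go, 1 being 62.5 mm, then a rotation vector rx, ry, rz in a scale on which 1.0 is 90 degrees; each row shifts and turns the commanded pose from where the row before left it, along the tool's axes as they then stand; what a row does not reach is not made up. A row lasts 1/8 s, in which the tool goes at most 0.0625 m and 0.188 rad, less where a joint would pass 70% of its speed; a pose out of reach is approached as far as the arm can. The fingers move at their own pace and stop on an object; the grip force is fixed at half the most. Time passes only in rows, so rows that do not move let the fingers close. The tool returns the time, the measured TCP pose, the force, the opening and the grip force at its end. only (a regular expression) keeps the lines of the reply that match it, lines (a string "A,B") keeps lines A to B, and quiet returns only ok. No shift or turn number may pass 1 either way. Input that does not fit is refused with a message, and nothing moves.
- manip.get_obs(): the state, without advancing time (a new reading comes with each control period).
- cams.snapshot(name): name is "scene" or "top"; returns (picture, depth): 420x560x3 uint8, blue, green, red; 420x560 float32, m along the optical axis (not along the pixel's ray), 0 where there is no reading.
- cams.camera_info(name): a dict with "K" (3x3 intrinsics, pixels), "camera_from_world" (4x4, takes a point from world to camera coordinates). Camera axes: x right, y up, looking along -z (the intrinsics and any distortion apply to the point x, -y, -z); pixel columns grow to the right and rows downward; lengths in m; the calibration is good to about 2 mm. A picture is of the moment at which its call begins. camera_info takes no time and is no camera call.
- ticket.sign_off(): hands the job in; it is judged then, once.
The state is a dict: "time": time; "qpos": joint angles; "qd": joint speeds; "effort": joint torques, N m; "eef_pos": TCP position; "tool_rot": TCP orientation; "ft_force": force on the tool from outside, world axes, zero at the start; "moment": the same for the moment, N m; "grip_width": finger opening in m; "finger_force": force on a finger pad.
Only numpy, scipy, OpenCV 4.12 (cv2) and the standard library are available. Lean on these libraries where they do the work, as an engineer would, in place of code of your own. Each camera call takes 0.05 s, during which the arm holds its last target. There are 200 camera calls.

## Task

Make the fold-down work surface of the little seed cabinet ready for sowing: pull both slide-out supports at its foot all the way out, and only then fold the sloping flap forward and lower it under control, without letting it drop, until it lies level on the two supports. Leave the drawer between the supports shut.

Things in the scene. Friction and masses are not known exactly. Their poses are not given: they have to be found in the camera images.
- station: Grey seed cabinet fixed on the bench, 170 deep (x), 290 wide (y), 180 high, its front a white flap sloping back above z = 85 mm. Origin: on the bench top below the middle of the upright lower front. z up, +x into the cabinet, +y to its left seen from the robot. In its foot, left to right: support, drawer, support. Only a 16 mm high pen may lie in front.
- flap (a joint): White flap 110 long, 286 wide, 12 thick, 0.4 kg; hinge line along the cabinet's y at x = 0, z = 85 mm. Rad: 0 closed (leaning back, 60 degrees from level), 0.524 upright, 2.094 level in front. Hinge nearly free: it falls shut before upright, falls forward after it. Supports that are out stop it at level; else it sags up to 0.45 further.
- flap_pull (a point): Centre of the black barrel pull, 22 diameter, 30 long (along y), on a thin rod beyond the middle of the flap's free edge: 145 mm from the hinge line along the flap, 6 mm outside its inner face. Cabinet x 67, z 214 mm when closed; x -145, z 79 mm when level. Pinched by its flat ends from above, it turns between the fingers as the flap swings.
- support_left (a joint): Left slide-out support: aluminium bar 18 wide, 40 high, top at z = 72.5 mm, 120 mm left (+y) of the cabinet's middle. m: 0 fully in (its end 20 mm proud of the front), 0.08 fully out (end stop), towards the cabinet's -x. Friction about 2 N; it stays where left. Starts up to 15 mm out.
- support_left_knob (a point): Centre of the left support's black round knob, 24 mm diameter, 26 mm long along x, on the bar's front end at z = 52 mm, y = +120 mm, and x = -62 mm of the cabinet when fully in; moves with the support. Can be pinched across y from straight above.
- support_right (a joint): Right slide-out support, the same, 120 mm to the right (-y). 0 fully in, 0.08 fully out.
- support_right_knob (a point): Centre of the right support's knob, the same, at y = -120 mm.
- drawer (a joint): Shallow white drawer 186 wide between the supports, with a smaller black knob (20 mm diameter, 32 mm in front of the cabinet face, z = 44 mm). Joint in m: 0 shut, 0.10 open. To be left shut.

How it is judged:
By the outcome, as a careful person would: the job done as asked, in the order asked, and still so for the second after the job is handed in, with the robot touching nothing.
It also fails if it takes over 64 s, if anything falls off the work surface, if the arm or the gripper's body presses on something with over 40 N, if the wrist force passes 120 N, or if a joint passes its speed limit or range.

## Working session

There is one attempt and no reset: what is moved stays moved. The work goes in short steps, Python scripts to look and compute and a tool call to move; the robot and the scene stay as the last step left them, time stands still between calls to the robot, and variables do not carry over. Pictures are saved under pics/ and viewed, at most 10 in all, crops included, and the job is handed in when it is done.

```bash
ls; mkdir -p pics; cat > h.py <<'E'
import numpy as np, cv2
from plant import manip, cams, ticket
def cam(n):
    i=cams.camera_info(n); return np.array(i["K"]),np.array(i["camera_from_world"]),i
def pts(n,d):
    K,T,_=cam(n); v,u=np.mgrid[:d.shape[0],:d.shape[1]]
    x=(u-K[0,2])/K[0,0]*d; y=(v-K[1,2])/K[1,1]*d
    P=np.stack([x,-y,-d,np.ones_like(d)],-1); return (P@np.linalg.inv(T).T)[...,:3]
E
python3 - <<'E'
from h import *
a,da=cams.snapshot("scene"); b,db=cams.snapshot("top")
np.savez('s0.npz',a=a,da=da,b=b,db=db)
cv2.imwrite('pics/s0.png',a); cv2.imwrite('pics/t0.png',b)
o=manip.get_obs(); print(o['time'],o['eef_pos'],np.round(o['tool_rot'],3))
for n in("scene","top"): print(cam(n)[2])
E
```

```text
pics
plant.py
0.1 [ 0.15863602 -0.60419593  0.22185171] [[ 0.967  0.254 -0.   ]
 [ 0.254 -0.967  0.001]
 [-0.    -0.001 -1.   ]]
{'K': array([[424.88268455,   0.        , 280.97078854],
       [  0.        , 424.88268455, 200.07915812],
       [  0.        ,   0.        ,   1.        ]]), 'camera_from_world': array([[ 0.55035446, -0.83481965,  0.01364238, -0.29706965],
       [ 0.42932114,  0.29696813,  0.85293217, -0.38111653],
       [-0.71609589, -0.46355806,  0.52184346, -0.48165602],
       [ 0.        ,  0.        ,  0.        ,  1.        ]])}
{'K': array([[509.72899459,   0.        , 278.87852479],
       [  0.        , 509.72899459, 223.3711747 ],
       [  0.        ,   0.        ,   1.        ]]), 'camera_from_world': array([[ 0.00342743, -0.9995421 ,  0.03006393,  0.01370453],
       [ 0.98053566,  0.00926117,  0.19612253, -0.62012233],
       [-0.19631115,  0.02880656,  0.98011842, -0.9202931 ],
       [ 0.        ,  0.        ,  0.        ,  1.        ]])}
```

View pics/s0.png

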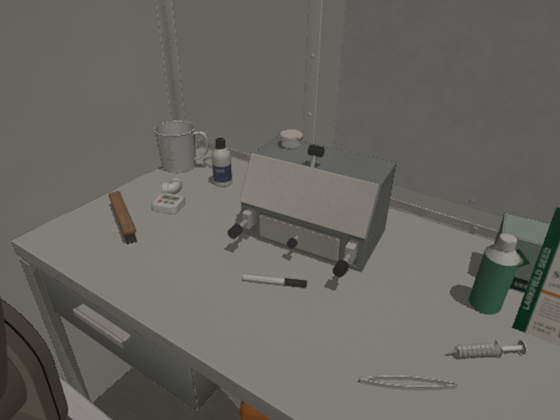

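View pics/t0.png

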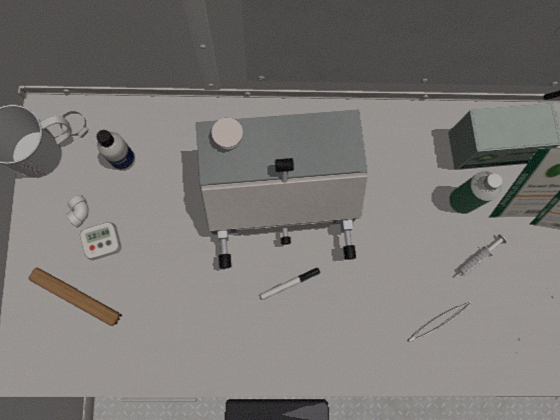

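The views show the knobs in top at about (225,261) left and (349,252) right, the drawer knob at (286,240), the pull at (284,164), and the pen at (290,284), in front of the cabinet's middle. A pale jar stands on the cabinet top at (227,133).

```bash
cat >> h.py <<'E'
def ray(n,u,v,z):
    K,T,_=cam(n); R=T[:3,:3]; c=-R.T@T[:3,3]
    d=R.T@np.array([(u-K[0,2])/K[0,0],-(v-K[1,2])/K[1,1],-1]); return c+d*(z-c[2])/d[2]
def blobs(n,img,dep,boxes,thr=45):
    P=pts(n,dep)
    m=(img.max(2)<thr).astype(np.uint8)
    for k,(u0,v0,u1,v1) in boxes.items():
        s=np.zeros_like(m); s[v0:v1,u0:u1]=m[v0:v1,u0:u1]
        N,L,st,ce=cv2.connectedComponentsWithStats(s)
        if N<2: print(k,'none'); continue
        i=1+st[1:,4].argmax(); q=P[(L==i)&(dep>0)]
        print(n,k,st[i],ce[i].round(1),'med',np.median(q,0).round(4),'min',np.percentile(q,5,0).round(4),'max',np.percentile(q,95,0).round(4))
E
python3 - <<'E'
from h import *
s=np.load('s0.npz')
blobs("top",s['b'],s['db'],dict(L=(212,250,238,275),R=(337,240,362,265),D=(278,234,296,250),P=(270,155,300,178)))
blobs("scene",s['a'],s['da'],dict(L=(225,220,245,242),R=(330,255,352,280),D=(285,235,300,250),P=(303,142,330,160)))
P=pts("top",s['db'])
print('roof corners',P[125,205],P[118,355],P[170,205],P[170,355])
for (u,v) in ((225,205),(340,200),(225,190),(340,190),(285,270),(225,133)): print(u,v,P[v,u].round(4))
E
```

```text
top L [219 254  12  15 149] [224.4 260.6] med [0.5474 0.121  0.0617] min [0.5353 0.1111 0.0553] max [0.5586 0.1308 0.0656]
top R [344 245  12  14 126] [349.  251.8] med [ 0.5657 -0.116   0.0621] min [ 0.5541 -0.1264  0.0584] max [ 0.5766 -0.1077  0.0652]
top D [281 237   9   8  56] [285. 240.] med [0.5891 0.0056 0.052 ] min [ 0.5833 -0.0023  0.0488] max [0.595  0.0131 0.0555]
top P [275 158  18  14 211] [283.8 164.7] med [0.6855 0.0144 0.2226] min [0.6782 0.0019 0.2165] max [0.696  0.0275 0.2253]
scene L [229 234   8   4  10] [233.  235.9] med [0.5328 0.1156 0.0506] min [0.5311 0.1098 0.0472] max [0.5344 0.125  0.053 ]
scene R [333 260  15  17 168] [340.2 267.8] med [ 0.5553 -0.1197  0.0601] min [ 0.5496 -0.1279  0.0484] max [ 0.5737 -0.1106  0.0647]
scene D [288 238   9  10  62] [291.7 242.9] med [0.5817 0.003  0.0489] min [ 0.5791 -0.0034  0.0409] max [0.5908 0.01   0.0546]
scene P [308 145  16  12 140] [315.6 150.4] med [0.6786 0.0114 0.2188] min [0.6736 0.0008 0.2104] max [0.6897 0.0249 0.2244]
roof corners [0.76987485 0.15079143 0.18109166] [ 0.78746656 -0.11283897  0.18032074] [0.68846499 0.1483376  0.17990939] [ 0.69134856 -0.11017088  0.18126716]
225 205 [0.634  0.1149 0.151 ]
340 200 [ 0.6483 -0.0896  0.1387]
225 190 [0.6531 0.1132 0.1811]
340 190 [ 0.6609 -0.0866  0.1607]
285 270 [5.367e-01 3.200e-03 1.000e-04]
225 133 [0.7441 0.1132 0.2107]
```

```bash
python3 - <<'E'
from h import *
s=np.load('s0.npz')
for n,d,box in(("top",s['db'],(195,175,365,235)),("scene",s['da'],(240,150,380,230))):
    P=pts(n,d); u0,v0,u1,v1=box; q=P[v0:v1,u0:u1].reshape(-1,3)
    q=q[(q[:,2]>.1)&(q[:,2]<.172)&(q[:,0]>.55)&(q[:,0]<.70)]
    for _ in range(6):
        c=q.mean(0); w=np.linalg.svd(q-c,full_matrices=False)[2][2]; r=(q-c)@w; q=q[abs(r)<max(.0025,1.5*r.std())]
    w*=np.sign(w[0]); print(n,len(q),c.round(4),w.round(4),r.std(),'yaw',np.degrees(np.arctan2(w[1],w[0])),'elev',np.degrees(np.arctan2(np.hypot(*w[:2]),-w[2])))
P=pts("top",s['db'])
# roof rect
m=(abs(P[...,2]-.18)<.006)&(P[...,0]>.6)&(P[...,0]<.9)&(abs(P[...,1])<.25)
m=cv2.morphologyEx(m.astype(np.uint8),cv2.MORPH_OPEN,np.ones((5,5)))
q=P[m>0][:,:2].astype(np.float32); print('roof',cv2.minAreaRect(q))
# support bar centre from bright top z~.0725
for nm,b in dict(L=(215,225,235,255),R=(335,212,358,248)).items():
    q=P[b[1]:b[3],b[0]:b[2]].reshape(-1,3); q=q[abs(q[:,2]-.0725)<.005]; print(nm,len(q),np.median(q,0),q.min(0),q.max(0))
E
```

```text
top 4908 [0.6378 0.011  0.1372] [ 0.862   0.0835 -0.5   ] 0.0010170885118019936 yaw 5.5345157646280985 elev 59.99913083436672
scene 4852 [0.6353 0.0018 0.1364] [ 0.861   0.0847 -0.5016] 0.0011595050916224097 yaw 5.616437089715568 elev 59.894937889725995
roof ((0.724905252456665, 0.0181904137134552), (0.13362058997154236, 0.29012128710746765), 5.536652088165283)
L 76 [0.59678913 0.12571087 0.07223558] [0.58908759 0.11776227 0.06865177] [0.60426143 0.13503551 0.07589342]
R 103 [ 0.61765361 -0.11214362  0.07223585] [ 0.60773974 -0.12195138  0.06761144] [ 0.62854019 -0.10266363  0.07616364]
```

Cabinet yaw is 5.55° and its origin is about (0.6213, 0.0082). First I align the tool with the cabinet axes, then go over the right knob.

Careful with the scale: shifts go in shares of 62.5 mm and turns go in shares of 90 degrees. That gives: 0.0375 m is 0.6, -0.037 m is -0.592, 0.08 rad / 1.5708 = 0.0509.

```bash
cat >> h.py <<'E'
yaw=np.radians(5.55); O=np.array([.6213,.0082,0])
B=np.array([[np.cos(yaw),-np.sin(yaw),0],[np.sin(yaw),np.cos(yaw),0],[0,0,1]])
def st():
    o=manip.get_obs(); print('t',o['time'],'local',(B.T@(np.array(o['eef_pos'])-O)).round(4),'F',np.round(B.T@o['ft_force'],1),'w',round(float(o['grip_width']),4),'ff',np.round(o['finger_force'],1)); print((B.T@o['tool_rot']).round(3))
E
```

Request:
{"method": "advance", "body": {"plan": [[[0.06,0,0,0,0,0,0.0509],[0.06,0,0,0,0,0,0.0509],[0.06,0.6,-0.592,0,0,0,0],[0.06,0.6,-0.592,0,0,0,0],[0.06,0.6,-0.592,0,0,0,0],[0.06,0.6,-0.592,0,0,0,0],[0.06,0.6,-0.592,0,0,0,0],[0.06,0.6,-0.592,0,0,0,0],[0.06,0.6,-0.592,0,0,0,0],[0.06,0.6,-0.592,0,0,0,0],[0.06,0.6,-0.592,0,0,0,0],[0.06,0.6,-0.592,0,0,0,0],[0.06,0.6,-0.592,0,0,0,0],[0.06,0.6,-0.592,0,0,0,0],[0.06,0,0,0,0,0,0],[0.06,0,0,0,0,0,0]]]}}

```text
time: 2.1
eef_pos: [0.5634, -0.1195, 0.2221]
tool_rot: [[0.995, 0.097, -0.001], [0.097, -0.995, -0.0], [-0.001, 0.0, -1.0]]
ft_force: [0.4, -1.6, 1.1]
grip_width: 0.0597
finger_force: 0.0
```

```bash
python3 -c "from h import *;st()"
```

```text
t 2.1 local [-0.07   -0.1215  0.2221] F [ 0.3 -1.6  1.1] w 0.0597 ff 0.0
[[ 1.    -0.    -0.001]
 [-0.    -1.    -0.   ]
 [-0.001  0.    -1.   ]]
```

Scaled: 0.04 m is 0.64, -0.0015 m is -0.024.

Request:
{"method": "advance", "body": {"plan": [[[0.05,0,-0.024,0.64,0,0,0],[0.05,0,0,0.64,0,0,0],[0.05,0,0,0.64,0,0,0],[0.05,0,0,0.48,0,0,0],[0.05,0,0,0.32,0,0,0],[0.05,0,0,0.272,0,0,0],[0.05,0,0,0,0,0,0],[0,0,0,0,0,0,0],[0,0,0,0,0,0,0],[0,0,0,0,0,0,0],[0,0,0,0,0,0,0],[0,0,0,0,0,0,0]]]}}

```text
time: 3.6
eef_pos: [0.5638, -0.117, 0.036]
tool_rot: [[0.995, 0.097, 0.0], [0.097, -0.995, 0.0], [0.0, -0.0, -1.0]]
ft_force: [-2.6, 3.3, 5.7]
grip_width: 0.0233
finger_force: 30.0
```

```bash
python3 -c "from h import *;st()"
```

```text
t 3.6 local [-0.0693 -0.1191  0.036 ] F [-2.3  3.5  5.7] w 0.0233 ff 30.0
[[ 1.  0.  0.]
 [ 0. -1.  0.]
 [ 0. -0. -1.]]
```

Scaled: -0.012 m is -0.192, -0.01 m is -0.16.

Request:
{"method": "advance", "body": {"plan": [[[0,-0.16,0,0,0,0,0],[0,-0.192,0,0,0,0,0],[0,-0.192,0,0,0,0,0],[0,-0.192,0,0,0,0,0],[0,-0.192,0,0,0,0,0],[0,-0.128,0,0,0,0,0],[0,-0.064,0,0,0,0,0],[0,0,0,0,0,0,0]]]}}

```text
time: 4.6
eef_pos: [0.493, -0.124, 0.0359]
tool_rot: [[0.995, 0.097, -0.0], [0.097, -0.995, 0.0], [-0.0, -0.0, -1.0]]
ft_force: [-2.2, 5.3, 8.6]
grip_width: 0.0227
finger_force: 30.0
```

```bash
python3 -c "from h import *;st()"
```

```text
t 4.6 local [-0.1405 -0.1192  0.0359] F [-1.7  5.5  8.6] w 0.0227 ff 30.0
[[ 1. -0. -0.]
 [-0. -1.  0.]
 [-0. -0. -1.]]
```

Request:
{"method": "advance", "body": {"plan": [[[0,-0.048,0,0,0,0,0],[0,-0.048,0,0,0,0,0],[0,0,0,0,0,0,0]]]}}

```text
time: 4.97
eef_pos: [0.4893, -0.1243, 0.036]
tool_rot: [[0.995, 0.097, 0.004], [0.097, -0.995, 0.0], [0.004, 0.0, -1.0]]
ft_force: [10.2, 5.0, -3.7]
grip_width: 0.0234
finger_force: 30.0
```

```bash
python3 -c "from h import *;st()"
```

```text
t 4.975 local [-0.1442 -0.1191  0.036 ] F [10.6  4.  -3.7] w 0.0234 ff 30.0
[[ 1.     0.     0.004]
 [ 0.    -1.    -0.   ]
 [ 0.004  0.    -1.   ]]
```

The right support is at its stop, with 10.6 N resisting. Now the left one.

Scaled: -0.05 m is -0.8, -0.049 m is -0.784.

Request:
{"method": "advance", "body": {"plan": [[[0.05,0.032,0,0,0,0,0],[0.05,0,0,0,0,0,0],[0.05,0,0,0,0,0,0],[0.05,0,0,-0.48,0,0,0],[0.05,0,0,-0.72,0,0,0],[0.05,0,0,-0.48,0,0,0],[0.05,0.24,-0.72,0,0,0,0],[0.05,0.24,-0.72,0,0,0,0],[0.05,0.24,-0.8,0,0,0,0],[0.05,0.24,-0.8,0,0,0,0],[0.05,0.264,-0.784,0,0,0,0],[0.05,0,0,0,0,0,0],[0.05,0,0,0,0,0,0]]]}}

```text
time: 6.6
eef_pos: [0.5427, 0.1197, 0.1401]
tool_rot: [[0.995, 0.096, -0.001], [0.096, -0.995, -0.001], [-0.001, 0.001, -1.0]]
ft_force: [0.5, -0.6, -0.6]
grip_width: 0.0501
finger_force: 0.0
```

```bash
python3 -c "from h import *;st()"
```

```text
t 6.6 local [-0.0674  0.1186  0.1401] F [ 0.4 -0.6 -0.6] w 0.0501 ff 0.0
[[ 1.    -0.    -0.001]
 [-0.    -1.    -0.001]
 [-0.001  0.001 -1.   ]]
```

Scaled: 0.035 m is 0.56, 0.03 m is 0.48.

Request:
{"method": "advance", "body": {"plan": [[[0.05,0.016,-0.016,0.48,0,0,0],[0.05,0,0,0.56,0,0,0],[0.05,0,0,0.352,0,0,0],[0.05,0,0,0.272,0,0,0],[0.05,0,0,0,0,0,0],[0,0,0,0,0,0,0],[0,0,0,0,0,0,0],[0,0,0,0,0,0,0],[0,0,0,0,0,0,0],[0,0,0,0,0,0,0]]]}}

```text
time: 7.85
eef_pos: [0.5441, 0.1223, 0.037]
tool_rot: [[0.995, 0.097, 0.001], [0.097, -0.995, 0.001], [0.001, -0.001, -1.0]]
ft_force: [0.1, 3.4, 3.9]
grip_width: 0.023
finger_force: 30.0
```

```bash
python3 -c "from h import *;st()"
```

```text
t 7.85 local [-0.0658  0.121   0.037 ] F [0.5 3.4 3.9] w 0.023 ff 30.0
[[ 1.     0.     0.001]
 [ 0.    -1.     0.001]
 [ 0.001 -0.001 -1.   ]]
```

Request:
{"method": "advance", "body": {"plan": [[[0,-0.16,0,0,0,0,0],[0,-0.192,0,0,0,0,0],[0,-0.192,0,0,0,0,0],[0,-0.192,0,0,0,0,0],[0,-0.192,0,0,0,0,0],[0,-0.128,0,0,0,0,0],[0,-0.096,0,0,0,0,0],[0,-0.048,0,0,0,0,0],[0,0,0,0,0,0,0]]]}}

```text
time: 8.98
eef_pos: [0.4684, 0.1148, 0.0369]
tool_rot: [[0.995, 0.097, 0.0], [0.097, -0.995, 0.0], [0.0, -0.0, -1.0]]
ft_force: [-0.4, 5.7, 7.1]
grip_width: 0.0233
finger_force: 30.0
```

```bash
python3 -c "from h import *;st()"
```

```text
t 8.975 local [-0.1419  0.1209  0.0369] F [0.2 5.7 7.1] w 0.0233 ff 30.0
[[ 1.  0.  0.]
 [ 0. -1.  0.]
 [ 0. -0. -1.]]
```

Scaled: -0.003 m is -0.048.

Request:
{"method": "advance", "body": {"plan": [[[0,-0.048,0,0,0,0,0],[0,-0.048,0,0,0,0,0],[0,0,0,0,0,0,0]]]}}

```text
time: 9.35
eef_pos: [0.4649, 0.1145, 0.0371]
tool_rot: [[0.995, 0.097, 0.005], [0.097, -0.995, 0.002], [0.005, -0.001, -1.0]]
ft_force: [12.4, 8.3, -7.7]
grip_width: 0.0232
finger_force: 30.0
```

```bash
python3 -c "from h import *;st()"
```

```text
t 9.35 local [-0.1454  0.1209  0.0371] F [13.1  7.1 -7.7] w 0.0232 ff 30.0
[[ 1.     0.     0.005]
 [ 0.    -1.     0.001]
 [ 0.005 -0.001 -1.   ]]
```

Scaled: -0.05 m is -0.8, -0.045 m is -0.72.

Request:
{"method": "advance", "body": {"plan": [[[0.06,0.032,0,0,0,0,0],[0.06,0,0,0,0,0,0],[0.06,0,0,0,0,0,0],[0.06,0,0,-0.48,0,0,0],[0.06,0,0,-0.8,0,0,0],[0.06,0,0,-0.8,0,0,0],[0.06,0,0,-0.8,0,0,0],[0.06,0,0,-0.72,0,0,0],[0.06,0.56,0.32,0,0,0,0],[0.06,0.672,0.384,0,0,0,0],[0.06,0.672,0.384,0,0,0,0],[0.06,0.672,0.384,0,0,0,0],[0.06,0.64,0.384,0,0,0,0],[0.06,0.16,0.08,0,0,0,0],[0.06,0,0,0,0,0,0],[0.06,0,0,0,0,0,0]]]}}

```text
time: 11.35
eef_pos: [0.6861, 0.015, 0.262]
tool_rot: [[0.995, 0.098, 0.0], [0.098, -0.995, 0.0], [0.0, -0.0, -1.0]]
ft_force: [0.2, -0.3, 0.2]
grip_width: 0.0599
finger_force: 0.0
```

```bash
python3 - <<'E'
from h import *
st()
a,da=cams.snapshot("scene"); b,db=cams.snapshot("top")
cv2.imwrite('pics/m1.png',np.hstack([a[100:340,180:460],b[100:340,180:460]]))
blobs("top",b,db,dict(L=(205,250,245,330),R=(330,240,370,330)))
E
```

```text
t 11.35 local [0.0651 0.0005 0.262 ] F [ 0.2 -0.4  0.2] w 0.0599 ff 0.0
[[ 1.     0.001  0.   ]
 [ 0.001 -1.     0.   ]
 [ 0.    -0.    -1.   ]]
top L [222 296  13  14 155] [227.8 302.4] med [0.4697 0.112  0.0616] min [0.458  0.103  0.0563] max [0.4798 0.1215 0.0651]
R none
```

View pics/m1.png

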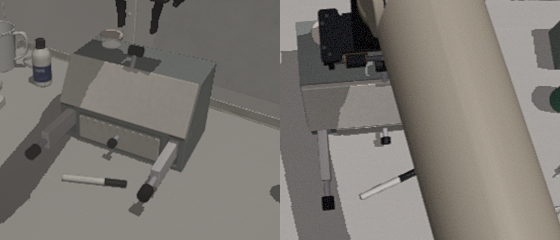

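Both supports are out: the bars extend in both crops, with knobs at about (33,152) and (145,192) in the scene crop. The gripper is right above the pull and the drawer is shut. Now I grip the pull.

Scaled: 0.025 m is 0.4, 0.016 m is 0.256.

Request:
{"method": "advance", "body": {"plan": [[[0.06,0.016,0,0.4,0,0,0],[0.06,0,0,0.4,0,0,0],[0.06,0,0,0.256,0,0,0],[0.06,0,0,0,0,0,0],[0,0,0,0,0,0,0],[0,0,0,0,0,0,0],[0,0,0,0,0,0,0],[0,0,0,0,0,0,0],[0,0,0,0,0,0,0]]]}}

```text
time: 12.58
eef_pos: [0.688, 0.0156, 0.196]
tool_rot: [[0.995, 0.098, 0.001], [0.098, -0.995, 0.002], [0.001, -0.002, -1.0]]
ft_force: [-0.3, 5.5, 0.7]
grip_width: 0.0298
finger_force: 30.0
```

```bash
python3 - <<'E'
from h import *
st()
# arc waypoints relative
r=np.hypot(.145,.006); a0=np.arctan2(.129,.067)
A=np.linspace(a0,np.pi-(-.0414),25)
p=np.c_[r*np.cos(A),.085+r*np.sin(A)]
print(np.c_[np.diff(p,axis=0)*[1,-1]].round(4).tolist(),p[-1])
E
```

```text
t 12.575 local [0.0671 0.0009 0.196 ] F [0.3 5.5 0.7] w 0.0298 ff 30.0
[[ 1.     0.001  0.001]
 [ 0.001 -1.     0.002]
 [ 0.001 -0.002 -1.   ]]
[[-0.0115, -0.0053], [-0.0119, -0.0043], [-0.0122, -0.0033], [-0.0125, -0.0022], [-0.0126, -0.0011], [-0.0126, 0.0], [-0.0126, 0.0011], [-0.0124, 0.0022], [-0.0122, 0.0033], [-0.0119, 0.0043], [-0.0115, 0.0053], [-0.011, 0.0063], [-0.0104, 0.0072], [-0.0097, 0.0081], [-0.0089, 0.0089], [-0.0081, 0.0097], [-0.0073, 0.0103], [-0.0063, 0.0109], [-0.0054, 0.0114], [-0.0043, 0.0119], [-0.0033, 0.0122], [-0.0022, 0.0124], [-0.0011, 0.0126], [-0.0, 0.0126]] [-0.14499973  0.07899358]
```

Request:
{"method": "advance", "body": {"plan": [[[0,-0.184,0,-0.0848,0,0,0],[0,-0.1904,0,-0.0688,0,0,0],[0,-0.1952,0,-0.0528,0,0,0],[0,-0.2,0,-0.0352,0,0,0],[0,-0.2016,0,-0.0176,0,0,0],[0,-0.2016,0,0,0,0,0],[0,-0.2016,0,0.0176,0,0,0],[0,-0.1984,0,0.0352,0,0,0],[0,0,0,0,0,0,0]]]}}

```text
time: 13.7
eef_pos: [0.5898, 0.006, 0.2089]
tool_rot: [[0.995, 0.098, 0.001], [0.098, -0.995, 0.001], [0.001, -0.001, -1.0]]
ft_force: [-0.2, 6.8, 1.9]
grip_width: 0.0295
finger_force: 30.0
```

```bash
python3 -c "from h import *;st()"
```

```text
t 13.7 local [-0.0316  0.0009  0.2089] F [0.4 6.8 1.9] w 0.0295 ff 30.0
[[ 1.     0.001  0.001]
 [ 0.001 -1.     0.001]
 [ 0.001 -0.001 -1.   ]]
```

Scaled: -0.0122 m is -0.1952, -0.0119 m is -0.1904.

Request:
{"method": "advance", "body": {"plan": [[[0,-0.1952,0,0.0528,0,0,0],[0,-0.1904,0,0.0688,0,0,0],[0,-0.184,0,0.0848,0,0,0],[0,-0.176,0,0.1008,0,0,0],[0,-0.1664,0,0.1152,0,0,0],[0,-0.1552,0,0.1296,0,0,0],[0,-0.1424,0,0.1424,0,0,0],[0,-0.1296,0,0.1552,0,0,0],[0,0,0,0,0,0,0]]]}}

```text
time: 14.82
eef_pos: [0.5063, -0.0021, 0.155]
tool_rot: [[0.995, 0.098, -0.0], [0.098, -0.995, 0.001], [-0.0, -0.001, -1.0]]
ft_force: [-0.6, 7.4, -0.4]
grip_width: 0.0293
finger_force: 30.0
```

```bash
python3 -c "from h import *;st()"
```

```text
t 14.825 local [-0.1155  0.0009  0.155 ] F [ 0.1  7.4 -0.4] w 0.0293 ff 30.0
[[ 1.     0.001 -0.   ]
 [ 0.001 -1.     0.001]
 [-0.    -0.001 -1.   ]]
```

Scaled: 0.0124 m is 0.1984, 0.0122 m is 0.1952.

Request:
{"method": "advance", "body": {"plan": [[[0,-0.1168,0,0.1648,0,0,0],[0,-0.1008,0,0.1744,0,0,0],[0,-0.0864,0,0.1824,0,0,0],[0,-0.0688,0,0.1904,0,0,0],[0,-0.0528,0,0.1952,0,0,0],[0,-0.0352,0,0.1984,0,0,0],[0,-0.0176,0,0.176,0,0,0],[0,0,0,0.096,0,0,0],[0,0,0,0.064,0,0,0],[0,0,0,0.064,0,0,0],[0,0,0,0,0,0,0]]]}}

```text
time: 16.2
eef_pos: [0.4772, -0.0049, 0.0612]
tool_rot: [[0.995, 0.098, 0.001], [0.098, -0.995, 0.002], [0.001, -0.002, -1.0]]
ft_force: [-0.3, 7.3, -0.5]
grip_width: 0.0296
finger_force: 30.0
```

```bash
python3 -c "from h import *;st()"
```

```text
t 16.2 local [-0.1447  0.0009  0.0612] F [ 0.4  7.3 -0.5] w 0.0296 ff 30.0
[[ 1.     0.001  0.001]
 [ 0.001 -1.     0.002]
 [ 0.001 -0.002 -1.   ]]
```

Scaled: 0.0015 m is 0.024.

Request:
{"method": "advance", "body": {"plan": [[[0,0,0,0.024,0,0,0],[0,0,0,0.024,0,0,0],[0,0,0,0,0,0,0],[0,0,0,0,0,0,0]]]}}

```text
time: 16.7
eef_pos: [0.4774, -0.0049, 0.0599]
tool_rot: [[0.995, 0.098, 0.001], [0.098, -0.995, 0.001], [0.001, -0.0, -1.0]]
ft_force: [-9.7, 7.0, 21.7]
grip_width: 0.0298
finger_force: 30.0
```

```bash
python3 -c "from h import *;st()"
```

```text
t 16.7 local [-0.1445  0.0009  0.0599] F [-8.9  7.9 21.7] w 0.0298 ff 30.0
[[ 1.     0.001  0.001]
 [ 0.001 -1.     0.   ]
 [ 0.001 -0.    -1.   ]]
```

The flap rests on the supports, with 22 N resisting. I relax the press, release and withdraw upward.

Scaled: -0.05 m is -0.8, -0.04 m is -0.64.

Request:
{"method": "advance", "body": {"plan": [[[0,0,0,-0.024,0,0,0],[0,0,0,0,0,0,0],[0.06,0,0,0,0,0,0],[0.06,0,0,0,0,0,0],[0.06,0,0,0,0,0,0],[0.06,0,0,-0.32,0,0,0],[0.06,0,0,-0.64,0,0,0],[0.06,0,0,-0.8,0,0,0],[0.06,0,0,-0.8,0,0,0],[0.06,-0.48,0.8,0,0,0,0],[0.06,-0.48,0.8,0,0,0,0],[0.06,-0.48,0.8,0,0,0,0],[0.06,-0.48,0.8,0,0,0,0],[0.06,-0.48,0.8,0,0,0,0],[0.06,-0.48,0.8,0,0,0,0],[0.06,-0.48,0.8,0,0,0,0],[0.06,0,0.8,0,0,0,0],[0.06,0,0.8,0,0,0,0],[0.06,0,0,0,0,0,0],[0.06,0,0,0,0,0,0]]]}}

```text
time: 19.2
eef_pos: [0.3115, -0.4742, 0.2194]
tool_rot: [[0.995, 0.097, -0.0], [0.097, -0.995, 0.001], [-0.0, -0.001, -1.0]]
ft_force: [-0.1, 1.2, -0.9]
grip_width: 0.0601
finger_force: 0.0
```

```bash
python3 - <<'E'
from h import *
st()
a,da=cams.snapshot("scene"); b,db=cams.snapshot("top")
cv2.imwrite('pics/m2.png',np.hstack([a[100:380,150:480],b[100:380,150:480]]))
blobs("top",b,db,dict(L=(205,280,245,330),R=(330,270,370,330),P=(265,280,310,330)))
P=pts("top",db); L=(P-O)@B; m=(L[...,0]>-.1)&(L[...,0]<-.02)&(abs(L[...,1])<.13)&(L[...,2]>.06)
q=L[m]; print(len(q),np.linalg.lstsq(np.c_[q[:,:2],np.ones(len(q))],q[:,2],rcond=None)[0])
E
```

```text
t 19.2 local [-0.355  -0.4502  0.2194] F [-0.   1.2 -0.9] w 0.0601 ff 0.0
[[ 1.    -0.    -0.   ]
 [-0.    -1.     0.001]
 [-0.    -0.001 -1.   ]]
top L [222 296  12  14 135] [227.5 302.2] med [0.4698 0.1132 0.0615] min [0.4587 0.103  0.0565] max [0.4792 0.1233 0.0657]
top R [348 284  12  14 114] [353.2 290.5] med [ 0.4931 -0.1214  0.062 ] min [ 0.4819 -0.1337  0.0569] max [ 0.5025 -0.1148  0.0657]
top P [285 292  16  12 138] [292.3 297.5] med [ 0.478  -0.0061  0.0871] min [ 0.4692 -0.0186  0.0827] max [0.4856 0.0068 0.0902]
5973 [ 0.0101403  -0.00088616  0.08626066]
```

View pics/m2.png

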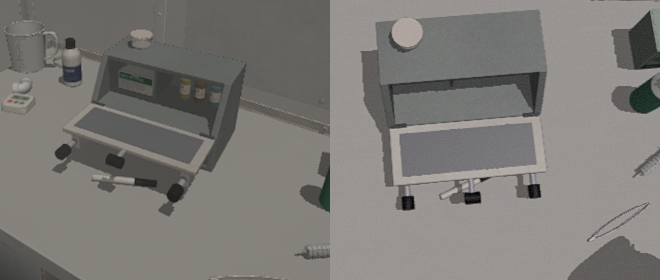

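The flap lies level (about 0.6° measured) on both supports. Both knobs are fully out, at (78,203) and (203,190) in the top crop, and nothing has been knocked over. The arm is clear.

```bash
python3 -c "from plant import manip, cams, ticket;print(ticket.sign_off())"
```

```text
the job is handed in; nothing more can be done
None
```

I pulled both supports out to their stops, then lowered the flap under control until it lay level on them, and handed the job in at about 19 s with the arm clear; the drawer was never touched, though the flap hides it in the final pictures.

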